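# Zero the bench depth gauge on the setting block

## Robot

A 6-joint arm with a two-finger parallel gripper is mounted at the origin on the work surface; the furniture and walls round the work are solid. World frame = base frame: x ahead of the robot, y to its left, z up, the work surface at z = 0. Lengths are in m, angles in rad, forces in N, time in s.
With the tool pointing down it reaches from about 0.225 to 0.875 m from the base axis. Payload 3.4 kg.
Tool frame: the origin (TCP) lies at the very end of the fingers, on their centre line; the grasp point (between the pads) lies 19 mm behind it; z points along the fingers, y is the line along which they close (so a half turn about z gives the same grasp; the last joint's range is limited). The gripper opens to 85 mm and grips with 20 to 120 N. Pads are 22 mm wide; open, the fingers measure 114 mm over their backs; the gripper's body (76 mm by 85 mm) begins 54 mm behind the grasp point. The pads swing forward as they close: fully open they stand 13 mm farther back than shut.
Start: joints at [-1.416, 0.276, 1.505, -0, 1.361, -0.121], TCP at [0.157, -0.553, 0.231] pointing down, gripper open.
Joint ranges: [-2.89, 2.89], [-0.75, 2.08], [0.22, 2.7], [-1.18, 4.32], [0.11, 2.71], [-2.7, 2.7]. Speed limits (rad/s): [2.57, 2.57, 3.14, 3.14, 3.14, 3.14].

## Interface

Orientations are given as a unit quaternion [w, x, y, z].
In Python, from rig import manip, get_image, camera_info gives the robot as it stands. The module is installed in compiled form; this text tells all that it offers.
- The arm moves only by the shell command python3 -m crank 'ROWS' [FORCE]. ROWS is a JSON object of lists of equal length, an entry for each row: "translation": the shift along the tool's x, y, z in mm, a list of three; "roll": the turn about the tool's z in rad; "fingers": the opening, from 0 (shut) to 1 (fully open). A call has 1 to 8 rows; each row shifts and turns the commanded pose from where the row before left it, along the tool's axes as they then stand; what a row does not reach is not made up. A row lasts 1/10 s, in which the tool goes at most 50 mm and 8.59 degrees, less where a joint would pass 70% of its speed; a pose out of reach is approached as far as the arm can. A call is refused whole if a number of a shift passes 50 or a number of a turn 0.15, either way. A call with a gripper value outside its range is refused whole. The fingers move at their own pace and stop on an object; FORCE is the grip in N (left out, the last holds). Time passes only in rows, so rows that do not move let the fingers close. It gives the time, the measured TCP pose, the force, the opening and the grip force at its end, in the units of the state.
- manip.get_state(): the state, without advancing time (a new reading comes with each control period).
- get_image(name): name is "scene" or "top" or "wrist"; returns the picture (384x512x3 uint8, blue, green, red); there is no depth.
- camera_info(name): a dict with "mtx" (3x3 intrinsics, pixels), "rvec" (rotation vector, rad) and "tvec" (3), from world to camera coordinates, as OpenCV has them. Camera axes: x right, y down, z forward; pixel columns grow to the right and rows downward; lengths in m; the calibration is good to about 2 mm. A picture is of the moment at which its call begins: read the wrist's pose just before it. camera_info takes no time and is no camera call; for the wrist camera it gives the pose at the moment of the call.
- manip.sign_off(): hands the job in; it is judged then, once.
The state is a dict: "clock": time; "qpos": joint angles; "qd": joint speeds; "effort": joint torques, N m; "position": TCP position; "ee_rot": TCP orientation; "contact_force": force on the tool from outside, world axes, zero at the start; "moment": the same for the moment, N m; "width": finger opening in m; "gripper_force": force on a finger pad.
Only numpy, scipy, OpenCV 4.12 (cv2) and the standard library are available. Lean on these libraries where they do the work, as an engineer would, in place of code of your own. Each camera call takes 0.05 s, during which the arm holds its last target. There are 200 camera calls.

## Task

Set the bench depth gauge to zero on the maple setting block: lay the block flat in the channel of the gauge's base, bored end first, and slide it home against the end stop; then press the rod gently down by its knob until it bottoms in the bore. With the rod left on the bottom, turn the knurled bezel of the dial until its zero triangle stands in line with the tip of the pointer, and let go, without disturbing the things around.

Things in the scene. Friction and masses are not known exactly. Their poses are not given: they have to be found in the camera images.
- gauge_stand: Fixed base of the bench depth gauge, grey plate 218 x 104 x 12 mm. Origin at bench height under the dial axis; x runs from the open mouth of its channel to the pillar, z up. The plate spans x = -170 to +48 mm. Two steel fences 18 mm high form a channel 54 mm wide from x = -100 to -58 mm; from x = -100 to -153 mm they flare evenly to 80 mm width. The pillar at x = 0 carries the head
- end_stop (a point): Foot of the face of the steel end stop (24 mm high) that closes the channel: x = -58 mm, y = 0 of the stand, at the plate's top (12 mm over the bench); axes as the stand's. The block's bored end must rest against this face
- head_nose (a point): Top of the grey gauge head on the rod axis (x = -80 mm, y = 0 of the stand). The head is an arm 32 mm wide from the pillar out to a round nose of 17 mm radius; its top is flat, 104 to 114 mm over the bench (it is clamped at a height that differs each time), its underside 28 mm lower. A brass bush stands 5 mm above the top round the rod
- setting_block: Loose maple block 150 x 50 x 45 mm (x, y, z), about 0.26 kg, one blind bore in its top near the +x end. Origin at the centre of its underside, x towards the bored end. Home in the channel its origin is at x = -133, y = 0, z = 12 mm of the stand and its x axis along the stand's; its other end then sticks out 38 mm beyond the plate, where it can be held by its sides, clear of the head
- bore_mouth (a point): Centre of the bore's mouth in the block's top face, 53 mm from the block's centre towards the bored end, 45 mm above its underside; axes as the block's. The bore is 16 mm wide and 30 mm deep; home, it lies under the rod and leaves it 4 mm on each side
- rod_tip (a point): Centre of the lower end of the vertical steel depth rod, 8 mm thick. The rod slides up and down in the head with a friction of about 2.5 N, stays where it is left and has 50 mm of travel. At the start it is raised: its tip is 3 to 17 mm above the top of a block in the channel
- rod_knob (a point): Top centre of the black knob on the rod, 20 mm wide, 109 mm above the rod's tip, at the start 65 to 69 mm over the head's top. Pressed straight down from above it sinks 33 to 47 mm before the rod bottoms in the bore
- dial_centre (a point): Centre of the bezel's upper rim, on the vertical dial axis (x = 0, y = 0 of the stand), 80 mm from the rod axis, 30 mm above the head's top. The dial faces up. The bezel is a knurled aluminium ring 54 mm wide, 16 mm high, its underside 14 mm above the head's top. It carries the scale, turns endlessly either way with a friction of 0.06 N m, and stays where it is left
- zero_mark (a point): Point on the zero triangle of the white scale, 18 mm from the dial axis; turns with the bezel. The scale has divisions of 7.2 degrees, each 1 mm of rod travel; the zero is the one solid black triangle, its point inwards
- pointer_tip (a point): Point of the thin black pointer 18 mm from the dial axis, at the height of zero_mark, recessed below the rim. The pointer is geared to the rod: one clockwise turn, seen from above, for each 50 mm the rod goes down. It does not turn with the bezel
- depth_rod: The steel rod with its knob; origin at the tip (as rod_tip)
- bezel: The knurled bezel with its scale; origin on the dial axis at its underside, 16 mm below dial_centre, x axis towards the zero triangle
- brass_weight: Bystander: brass block weight 40 x 60 x 60 mm with a knob; origin under its centre
- glue_bottle: Bystander: white glue bottle 60 mm wide, 189 mm tall; origin under its centre
- thread_spool: Bystander: thread spool 41 mm wide, 50 mm tall; origin under its centre
There are look-alikes about, which are no part of the job. Of the things shaped like the setting_block, the wooden one is meant.

How it is judged:
By the outcome, as a careful person would: the job done as asked, in the order asked, and still so for the second after the job is handed in, with the robot touching nothing.
It also fails if it takes over 72 s, if anything falls off the work surface, if the arm or the gripper's body presses on something with over 40 N, if the wrist force passes 120 N, or if a joint passes its speed limit or range.

## Working session

There is one attempt and no reset: what is moved stays moved. The work goes in short steps, Python scripts to look and compute and a shell command to move; the robot and the scene stay as the last step left them, time stands still between calls to the robot, and variables do not carry over. Pictures are saved under pics/ and viewed, at most 10 in all, crops included, and the job is handed in when it is done.

```bash
mkdir -p pics
python3 - <<'E'
from rig import manip,get_image,camera_info
import cv2,numpy as np
s=manip.get_state();print({k:np.round(v,3).tolist() for k,v in s.items()})
a=get_image("scene");b=get_image("top")
cv2.imwrite("pics/scene.png",a);cv2.imwrite("pics/top.png",b)
for n in("scene","top","wrist"):
  c=camera_info(n);R=cv2.Rodrigues(np.array(c["rvec"]))[0];print(n,np.round(c["mtx"],1).tolist(),(-R.T@np.array(c["tvec"]).ravel()).round(3),R.round(3).tolist())
E
```

```text
{'clock': 0.0, 'qpos': [-1.416, 0.277, 1.506, 0.0, 1.361, -0.121], 'qd': [0.001, -0.0, -0.002, -0.001, -0.0, -0.001], 'effort': [0.0, -41.677, -24.581, -0.0, 0.011, -0.0], 'position': [0.156, -0.553, 0.23], 'ee_rot': [-0.001, 0.991, 0.137, -0.0], 'contact_force': [0.162, 0.012, 0.513], 'moment': [0.014, -0.037, -0.014], 'gripper_force': 0.0, 'width': 0.086}
scene [[391.1, 0.0, 254.8], [0.0, 391.1, 190.1], [0.0, 0.0, 1.0]] [0.124 0.899 1.063] [[-0.885, -0.465, 0.009], [-0.355, 0.662, -0.66], [0.3, -0.587, -0.751]]
top [[492.3, 0.0, 254.2], [0.0, 492.3, 190.3], [0.0, 0.0, 1.0]] [0.351 0.17  1.706] [[0.023, -1.0, 0.004], [-0.996, -0.024, -0.091], [0.091, -0.001, -0.996]]
wrist [[326.3, 0.0, 254.9], [0.0, 326.3, 191.1], [0.0, 0.0, 1.0]] [ 0.22  -0.535  0.373] [[0.272, -0.962, -0.002], [-0.929, -0.263, 0.26], [-0.251, -0.069, -0.965]]
```

View pics/top.png

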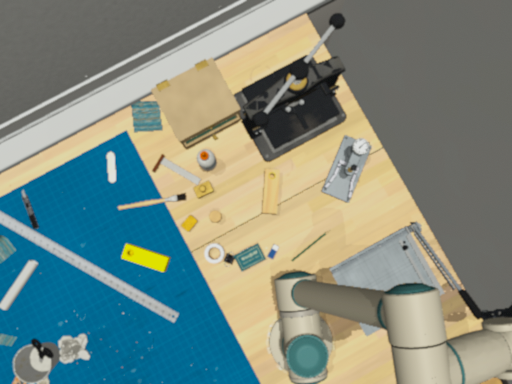

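View pics/scene.png

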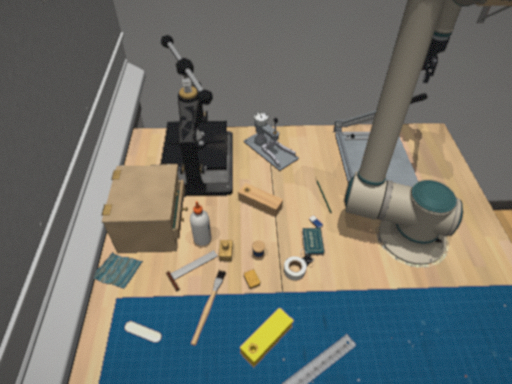

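Top view: candidates are the tan wooden block at (271,191) and the yellow, plastic-looking one at (145,258). The wooden one fits the description. The gauge stand is at (347,168), with its dial at about (361,147). I'll confirm with an enlarged crop.

Run:
```python
import cv2,numpy as np
a=cv2.imread("pics/scene.png");b=cv2.imread("pics/top.png")
c1=cv2.resize(b[125:221,245:385],None,fx=4,fy=4,interpolation=cv2.INTER_CUBIC)
c2=cv2.resize(a[100:220,230:305],None,fx=3.2,fy=3.2,interpolation=cv2.INTER_CUBIC)
h=max(c1.shape[0],c2.shape[0]);p=lambda c:cv2.copyMakeBorder(c,0,h-c.shape[0],0,0,0)
cv2.imwrite("pics/crop1.png",np.hstack([p(c1),p(c2)]))
```

```text
(no output)
```

View pics/crop1.png

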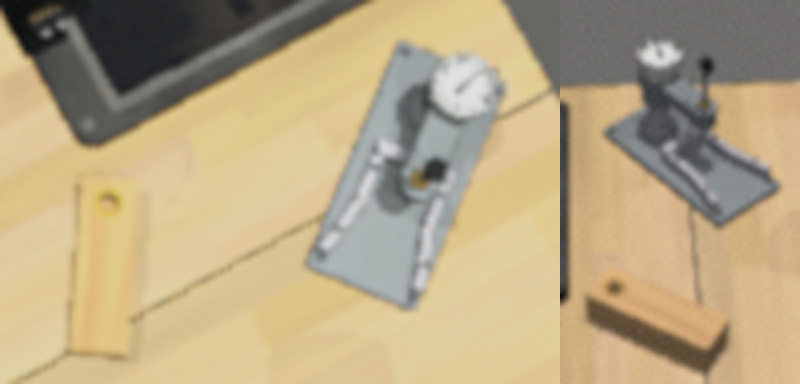

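The crop confirms it: the wooden block has wood grain and a bore at its upper end, top (272,175). The stand plate's corners are at crop (402,42), (307,265) and (412,308), and the open mouth is at the lower end.

```bash
cat > h.py <<'E'
import cv2,numpy as np
from rig import manip,get_image,camera_info
def cam(n):
    c=camera_info(n);K=np.array(c["mtx"]);R=cv2.Rodrigues(np.array(c["rvec"]))[0];t=np.array(c["tvec"]).ravel();return K,R,t
def ray(uv,z,c):
    K,R,t=c;o=-R.T@t;d=(R.T@np.linalg.inv(K)@np.c_[np.atleast_2d(uv),np.ones(len(np.atleast_2d(uv)))].T).T
    return o+d*((z-o[2])/d[:,2])[:,None]
def proj(P,c):
    K,R,t=c;q=(K@(R@np.atleast_2d(P).T+t[:,None])).T;return q[:,:2]/q[:,2:]
def tool():
    s=manip.get_state();w,x,y,z=s["ee_rot"];from scipy.spatial.transform import Rotation as T
    return np.array(s["position"]),T.from_quat([x,y,z,w]).as_matrix(),s
def rel(P,yaw=None):
    """offset of world point P in tool axes (mm); roll wanted so that tool y is at yaw (rad)"""
    p,R,s=tool();out=(R.T@(np.array(P)-p)*1000).round(1)
    if yaw is None:return out
    a=np.arctan2(R[1,1],R[0,1]);d=-(yaw-a);d=(d+np.pi/2)%np.pi-np.pi/2
    return out,round(d,3)
E
python3 - <<'E'
from h import *
c=cam("top");f=lambda l:np.array(l)/4+[245,125]
B=ray(f([(80,175),(137,178),(130,356),(70,352)]),.045,c);print(B.round(3),np.linalg.norm(np.roll(B,1,0)-B,axis=1).round(3))
b=ray(f([(108,201)]),.045,c)[0];o=B.mean(0);print("c",o,"bore",b,np.linalg.norm(b-o),np.degrees(np.arctan2(*(b-o)[1::-1])))
S=ray(f([(402,42),(307,265),(412,308)]),.012,c);print(S.round(3),np.linalg.norm(np.diff(S,axis=0),axis=1));x=S[0]-S[1];print("stand yaw",np.degrees(np.arctan2(x[1],x[0])))
for z in(.134,.144):print("dial",ray(f([(466,88)]),z,c).round(3))
print("knob",ray(f([(435,169)]),.176,c))
print(tool()[1].round(2))
E
```

```text
[[0.578 0.133 0.045]
 [0.576 0.084 0.045]
 [0.425 0.087 0.045]
 [0.427 0.138 0.045]] [0.151 0.049 0.152 0.051]
c [0.50136735 0.11036928 0.045     ] bore [0.55592739 0.10830862 0.045     ] 0.05459893593300468 -2.1629587002420787
[[ 0.706 -0.147  0.012]
 [ 0.508 -0.066  0.012]
 [ 0.473 -0.157  0.012]] [0.21344375 0.0975445 ]
stand yaw -22.256962617785405
dial [[ 0.644 -0.176  0.134]]
dial [[ 0.642 -0.174  0.144]]
knob [[ 0.5711956  -0.14275171  0.176     ]]
[[ 0.96  0.27 -0.  ]
 [ 0.27 -0.96  0.  ]
 [ 0.   -0.   -1.  ]]
```

```bash
python3 -m crank '{"translation":[[0,0,0],[0,0,0],[0,0,0],[15,-38,0],[15,-38,0],[15,-38,0],[15,-38,0],[15,-38,0]],"roll":[0.1,0.1,0.11,0,0,0,0,0],"fingers":[1,1,1,1,1,1,1,1]}'
python3 -m crank '{"translation":[[15,-38,0],[15,-38,0],[15,-38,0],[15,-38,0],[15,-38,0],[15,-38,0],[15,-38,0],[15,-38,0]],"roll":[0,0,0,0,0,0,0,0],"fingers":[1,1,1,1,1,1,1,1]}'
python3 -c "
from h import *
print(rel([.448,.112,.2],np.radians(88)))"
```

```text
clock: 0.9
position: [0.2383, -0.3642, 0.2309]
ee_rot: [-0.0, 1.0, -0.017, -0.0]
contact_force: [1.6, 0.9, 0.6]
width: 0.0855
gripper_force: 0.0
clock: 1.7
position: [0.3685, -0.0646, 0.2312]
ee_rot: [0.0, 1.0, -0.017, 0.0]
contact_force: [0.6, -0.2, -0.0]
width: 0.0853
gripper_force: 0.0
(array([  73.4, -179.2,   31.2]), np.float64(0.001))
```

```bash
python3 -m crank '{"translation":[[17,-40,0],[17,-40,0],[17,-40,0],[17,-40,0],[0,0,0],[0,0,0]],"roll":[0,0,0,0,0,0],"fingers":[1,1,1,1,1,1]}'
python3 - <<'E'
from h import *
print(rel([.448,.112,.2],np.radians(88)))
c=cam("wrist");a=get_image("wrist");cv2.imwrite("pics/w1.png",a)
h=cv2.cvtColor(a,cv2.COLOR_BGR2HSV);print(h[::48,::64].tolist())
E
```

```text
clock: 2.3
position: [0.4414, 0.092, 0.2307]
ee_rot: [0.0, 1.0, -0.016, -0.001]
contact_force: [-0.7, -0.4, -0.7]
width: 0.0854
gripper_force: 0.0
(array([  6. , -20.3,  30.7]), np.float64(0.003))
[[[25, 24, 65], [17, 107, 188], [17, 101, 199], [18, 115, 178], [19, 118, 183], [19, 117, 203], [20, 103, 198], [96, 20, 126]], [[17, 109, 185], [17, 103, 180], [19, 119, 193], [19, 119, 184], [17, 138, 209], [18, 109, 211], [16, 108, 207], [120, 10, 151]], [[20, 163, 171], [18, 118, 196], [17, 106, 207], [16, 103, 205], [16, 135, 196], [17, 103, 217], [18, 108, 200], [97, 17, 134]], [[18, 118, 197], [17, 97, 212], [19, 106, 217], [16, 108, 135], [17, 132, 116], [18, 106, 203], [20, 121, 206], [21, 98, 210]], [[20, 205, 86], [17, 132, 197], [18, 101, 217], [16, 102, 120], [17, 114, 128], [18, 109, 197], [17, 105, 204], [18, 113, 204]], [[18, 119, 190], [17, 106, 198], [18, 104, 201], [17, 114, 132], [18, 110, 214], [19, 98, 218], [19, 114, 192], [17, 112, 208]], [[101, 255, 107], [45, 5, 208], [30, 59, 13], [75, 44, 69], [15, 81, 173], [21, 103, 216], [30, 18, 14], [80, 13, 57]], [[107, 164, 14], [165, 32, 16], [94, 198, 9], [18, 111, 147], [18, 115, 122], [17, 115, 207], [105, 51, 10], [105, 64, 16]]]
```

View pics/w1.png

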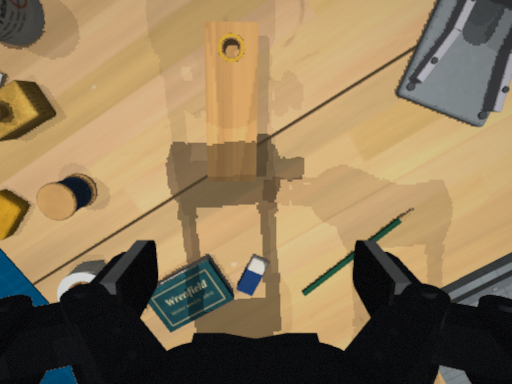

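The block spans columns 205-262 and rows 21-178, with its bore at (232,47). The stand's mouth corners are at (397,94) and (482,125).

Run:
```python
from h import *
c=cam("wrist")
B=ray([(206,22),(258,23),(257,178),(207,177),(232,47)],.045,c);print(B.round(4))
o=B[:4].mean(0);print(o,[np.linalg.norm(B[i]-B[(i+1)%4]).round(3) for i in range(4)])
print("yaw",np.degrees([np.arctan2(*(B[0]-B[3])[1::-1]),np.arctan2(*(B[1]-B[2])[1::-1]),np.arctan2(*(B[4]-o)[1::-1])]),np.linalg.norm(B[4]-o))
print("mouth",ray([(397,94),(482,125)],.012,c))
print(proj([[.4265,.112,.0],[.4265,.112,.045]],c))
```

```text
[[0.58   0.1307 0.045 ]
 [0.5776 0.0831 0.045 ]
 [0.4323 0.0887 0.045 ]
 [0.4351 0.1402 0.045 ]
 [0.5581 0.108  0.045 ]]
[0.50622473 0.11067481 0.045     ] [np.float64(0.048), np.float64(0.145), np.float64(0.052), np.float64(0.145)]
yaw [-3.76721625 -2.18766055 -2.96450476] 0.05192265266197441
mouth [[ 0.51113551 -0.0629456   0.012     ]
 [ 0.47555054 -0.15814604  0.012     ]]
[[236.97634081 174.8611647 ]
 [234.72918002 184.15173056]]
```

```bash
python3 -m crank '{"translation":[[8,-21,30],[0,0,40],[0,0,40],[0,0,40],[0,0,40],[0,0,27],[0,0,0],[0,0,0]],"roll":[0.013,0,0,0,0,0,0,0],"fingers":[1,1,1,1,1,1,1,1]}' 80
python3 -c "
from h import *
print(rel([.450,.113,.012],np.radians(87.4)))"
python3 -m crank '{"translation":[[0,0,0],[0,0,0],[0,0,0],[0,0,0],[0,0,0],[0,0,0],[0,0,0],[0,0,0]],"roll":[0,0,0,0,0,0,0,0],"fingers":[0.5,0.5,0.4,0.4,0.3,0.3,0.3,0.3]}' 80
```

```text
clock: 3.15
position: [0.4505, 0.1109, 0.0147]
ee_rot: [0.0, 1.0, -0.025, -0.0]
contact_force: [-0.0, 1.5, 0.7]
width: 0.0853
gripper_force: 0.0
(array([-0.6, -2.1,  2.7]), np.float64(-0.004))
clock: 3.95
position: [0.452, 0.1124, 0.0163]
ee_rot: [-0.0, 1.0, -0.024, 0.002]
contact_force: [-2.0, 0.5, 10.4]
width: 0.0488
gripper_force: 82.1
```

Grasp is good (width 48.8 mm). Next I lift the block and fit the stand's edges from the top image I already have.

```bash
python3 -m crank '{"translation":[[0,0,-20],[0,0,-30],[0,0,-30],[0,0,-20],[0,0,0]],"roll":[0,0,0,0,0],"fingers":[0.3,0.3,0.3,0.3,0.3]}' 80
python3 - <<'E'
from h import *
b=cv2.imread("pics/top.png");c=cam("top")
h=cv2.cvtColor(cv2.GaussianBlur(cv2.resize(b,None,fx=4,fy=4,interpolation=cv2.INTER_CUBIC),(5,5),0),cv2.COLOR_BGR2HSV)
m=(h[...,1]<75).astype(np.uint8);f=lambda l:np.array(l)/4+[245,125]
cn=cv2.findContours(m,cv2.RETR_LIST,cv2.CHAIN_APPROX_NONE)[0]
pts=np.vstack([x[:,0] for x in cn])
pts=((pts+.5)/4-.5)
W=ray(pts,.012,c)[:,:2]
def fit(a,b_):
    a=ray(f([a]),.012,c)[0,:2];e=ray(f([b_]),.012,c)[0,:2];d=(e-a);L=np.linalg.norm(d);d/=L;n=np.array([-d[1],d[0]])
    s=(W-a)@d;k=(abs((W-a)@n)<.008)&(s>.012)&(s<L-.012)
    vx,vy,x,y=cv2.fitLine(W[k].astype(np.float32),cv2.DIST_HUBER,0,.01,.01).ravel();print(k.sum(),"dir",np.degrees(np.arctan2(vy,vx)));return np.array([x,y]),np.array([vx,vy])
l=fit((402,42),(307,265));mo=fit((307,265),(412,308));r=fit((412,308),(445,225))
I=lambda p,q:p[0]+p[1]*np.linalg.solve(np.c_[p[1],-q[1]],q[0]-p[0])[0]
P=[I(l,mo),I(r,mo)];print(P,np.linalg.norm(P[0]-P[1]))
E
```

```text
clock: 4.45
position: [0.4524, 0.1123, 0.1172]
ee_rot: [-0.0, 1.0, -0.023, 0.003]
contact_force: [0.1, -0.6, -3.0]
width: 0.0491
gripper_force: 83.7
198 dir -21.991785
79 dir 67.59681
58 dir -19.828493
[array([ 0.50961226, -0.06064321], dtype=float32), array([ 0.468396  , -0.16062549], dtype=float32)] 0.10814451
```

```bash
python3 -m crank '{"translation":[[0,0,0],[0,0,0],[0,0,0],[-2,38,0],[-2,38,0],[-2,38,0],[-2,38,0],[-1,40,0]],"roll":[0.113,0.113,0.113,0,0,0,0,0],"fingers":[0.3,0.3,0.3,0.3,0.3,0.3,0.3,0.3]}' 80
python3 -m crank '{"translation":[[0,0,20],[0,0,20],[0,0,20],[0,0,0]],"roll":[0,0,0,0],"fingers":[0.3,0.3,0.3,0.3]}' 80
python3 - <<'E'
from h import *
print(rel([.372,-.063,.03],np.radians(68)))
cv2.imwrite("pics/s2.png",get_image("scene"));t=get_image("top");w=get_image("wrist")
cv2.imwrite("pics/v2.png",np.hstack([cv2.resize(t[120:220,270:390],(461,384),interpolation=cv2.INTER_CUBIC),w[:, 120:440]]))
E
```

```text
clock: 5.25
position: [0.3677, -0.0629, 0.1132]
ee_rot: [-0.0, 0.982, -0.191, -0.001]
contact_force: [0.5, 0.1, -3.2]
width: 0.049
gripper_force: 83.8
clock: 5.65
position: [0.3664, -0.0614, 0.0517]
ee_rot: [-0.001, 0.981, -0.192, -0.004]
contact_force: [-0.6, -0.7, -3.1]
width: 0.0491
gripper_force: 84.2
(array([ 6. , -0.7, 21.7]), np.float64(-0.003))
```

View pics/v2.png

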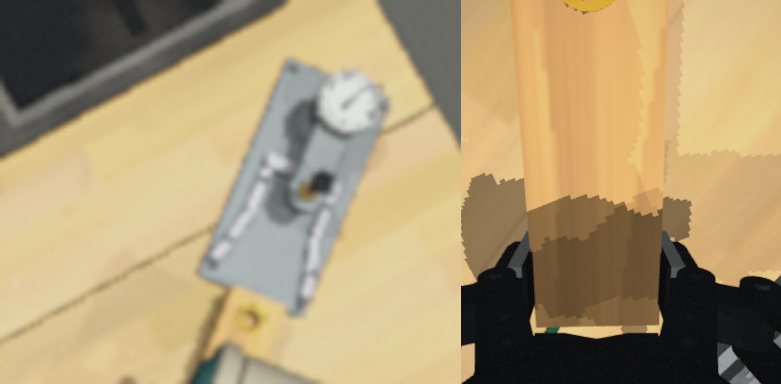

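The top crop (left) shows the block in line before the mouth, with its bore at full-image (335.1,202.6). The block sits square in the fingers.

Run:
```python
from h import *
b=ray([(335.1,202.6)],.082,cam("top"))[0];p,R,s=tool()
o=np.array([.647,-.1745]);a=np.radians(-22);x=np.array([np.cos(a),np.sin(a)]);y=np.array([-x[1],x[0]])
for n,q in(("bore",b[:2]),("tcp",p[:2])):print(n,q,"stand",(q-o)@x,(q-o)@y)
print(R.round(3))
```

```text
bore [ 0.46528898 -0.10084047] stand -0.19607286442809427 0.00022578132484267694
tcp [ 0.36984349 -0.0623529 ] stand -0.2989860805980321 0.00015632734761286384
[[ 0.926 -0.376 -0.   ]
 [-0.376 -0.926 -0.   ]
 [-0.     0.    -1.   ]]
```

```bash
python3 -m crank '{"translation":[[0,0,15],[20,0,0],[20,0,0],[18,0,0],[0,0,0]],"roll":[0,0,0,0,0],"fingers":[0.3,0.3,0.3,0.3,0.3]}' 80
python3 -m crank '{"translation":[[0,0,3],[0,0,2],[0,0,0],[0,0,0]],"roll":[0,0,0,0],"fingers":[0.3,0.3,0.3,0.3]}' 80
python3 -m crank '{"translation":[[0,0,1],[0,0,1],[0,0,0],[0,0,0]],"roll":[0,0,0,0],"fingers":[0.3,0.3,0.3,0.3]}' 80
```

```text
clock: 6.3
position: [0.428, -0.0859, 0.0407]
ee_rot: [0.001, 0.981, -0.192, 0.004]
contact_force: [0.3, -0.0, -2.9]
width: 0.0493
gripper_force: 84.2
clock: 6.7
position: [0.4227, -0.0839, 0.0342]
ee_rot: [-0.0, 0.981, -0.192, -0.0]
contact_force: [-0.3, -0.5, -3.5]
width: 0.0489
gripper_force: 84.2
clock: 7.1
position: [0.4235, -0.0843, 0.0322]
ee_rot: [0.0, 0.981, -0.192, -0.0]
contact_force: [-0.4, 0.5, -3.1]
width: 0.0488
gripper_force: 84.2
```

```bash
python3 -m crank '{"translation":[[0,0,1],[0,0,1],[0,0,0],[0,0,0]],"roll":[0,0,0,0],"fingers":[0.3,0.3,0.3,0.3]}' 80
python3 -m crank '{"translation":[[0,0,1],[0,0,0.5],[0,0,0],[0,0,0]],"roll":[0,0,0,0],"fingers":[0.3,0.3,0.3,0.3]}' 80
```

```text
clock: 7.5
position: [0.4235, -0.0843, 0.0302]
ee_rot: [0.0, 0.981, -0.192, -0.0]
contact_force: [0.2, -0.2, -3.5]
width: 0.0488
gripper_force: 84.2
clock: 7.9
position: [0.4236, -0.0843, 0.0288]
ee_rot: [0.0, 0.981, -0.192, 0.0]
contact_force: [0.2, -0.3, -2.4]
width: 0.0486
gripper_force: 84.3
```

```bash
python3 -m crank '{"translation":[[0,0,0.7],[8,0,0],[10,0,0],[10,0,0],[10,0,0],[8,0,0],[0,0,0],[0,0,0]],"roll":[0,0,0,0,0,0,0,0],"fingers":[0.3,0.3,0.3,0.3,0.3,0.3,0.3,0.3]}' 80
python3 -c "
from h import *
p,R,s=tool();print(p,s['contact_force'],R[:,0])"
```

```text
clock: 8.7
position: [0.4671, -0.102, 0.0284]
ee_rot: [0.0, 0.981, -0.192, 0.001]
contact_force: [0.3, -0.2, 2.3]
width: 0.0486
gripper_force: 84.8
[ 0.46706954 -0.1019509   0.02840327] [ 0.31912115 -0.2218648   2.25100495] [ 0.92634619 -0.37666799  0.00198839]
```

Sliding freely on the plate. Creeping towards the stop now.

```bash
python3 -m crank '{"translation":[[3,0,0],[3,0,0],[2,0,0],[0,0,0],[0,0,0]],"roll":[0,0,0,0,0],"fingers":[0.3,0.3,0.3,0.3,0.3]}' 80
python3 -m crank '{"translation":[[1.5,0,0],[1.5,0,0],[0,0,0],[0,0,0]],"roll":[0,0,0,0],"fingers":[0.3,0.3,0.3,0.3]}' 80
python3 -m crank '{"translation":[[1,0,0],[1,0,0],[0,0,0],[0,0,0]],"roll":[0,0,0,0],"fingers":[0.3,0.3,0.3,0.3]}' 80
```

```text
clock: 9.2
position: [0.4688, -0.1027, 0.0283]
ee_rot: [-0.001, 0.981, -0.192, -0.005]
contact_force: [-10.4, 3.6, 13.4]
width: 0.0491
gripper_force: 86.3
clock: 9.6
position: [0.4723, -0.1041, 0.0284]
ee_rot: [-0.001, 0.981, -0.192, -0.004]
contact_force: [-9.0, 3.3, 12.1]
width: 0.0486
gripper_force: 86.0
clock: 10.0
position: [0.4723, -0.104, 0.0284]
ee_rot: [-0.001, 0.981, -0.192, -0.006]
contact_force: [-12.7, 4.9, 16.0]
width: 0.049
gripper_force: 86.7
```

Run:
```python
from h import *
t=get_image("top");w=get_image("wrist");s=get_image("scene");cv2.imwrite("pics/t3.png",t);cv2.imwrite("pics/s3.png",s)
z=lambda i,h,w_:cv2.resize(i,(w_,h),interpolation=cv2.INTER_CUBIC)
cv2.imwrite("pics/v3.png",np.hstack([z(s[100:190,230:310],405,360),z(w[:230,140:400],389,440)[:405] if 0 else z(w[:230,140:400],405,440)]))
```

```text
(no output)
```

View pics/v3.png

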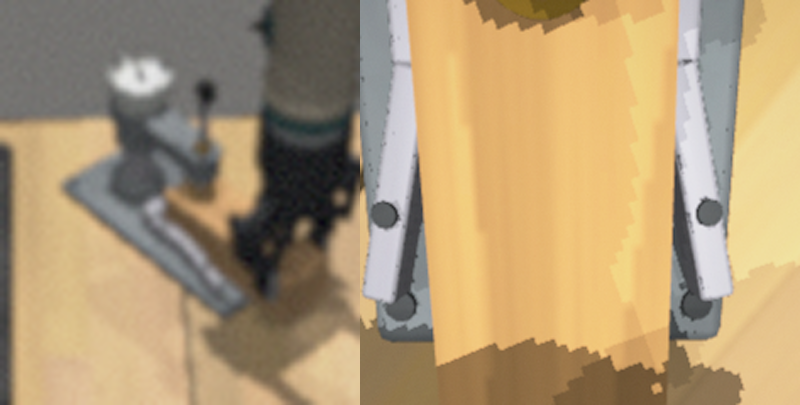

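The block sits in the channel between the fences. The bore is partly hidden by the head at the top of the wrist view, and the plate's mouth edge is at wrist row of about 192. To check that it is home I measure the overhang.

Run:
```python
from h import *
w=get_image("wrist");c=cam("wrist")
h=cv2.cvtColor(w,cv2.COLOR_BGR2HSV).astype(int)
print([(r,h[r,245:265].mean(0).round().astype(int).tolist()) for r in range(296,350,3)])
print([(r,h[r,158:166].mean(0).round().astype(int).tolist()) for r in range(180,202,2)])
o=np.array([.647,-.1745]);a=np.radians(-22);x=np.array([np.cos(a),np.sin(a)])
for q,z in(((162,192),.012),((336,192),.012),((255,320),.057),((255,325),.057),((255,330),.057),((255,0),.057)):
  P=ray([q],z,c)[0];print(q,P.round(4),(P[:2]-o)@x,(P[:2]-o)@[-x[1],x[0]])
```

```text
[(296, [16, 133, 116]), (299, [16, 134, 118]), (302, [17, 134, 126]), (305, [16, 134, 134]), (308, [16, 134, 135]), (311, [16, 133, 134]), (314, [17, 134, 137]), (317, [16, 134, 142]), (320, [17, 134, 144]), (323, [17, 134, 146]), (326, [18, 104, 214]), (329, [23, 82, 239]), (332, [23, 81, 239]), (335, [23, 82, 239]), (338, [63, 61, 68]), (341, [105, 48, 20]), (344, [99, 33, 18]), (347, [97, 48, 19])]
[(180, [101, 13, 94]), (182, [100, 16, 136]), (184, [100, 17, 158]), (186, [99, 16, 122]), (188, [100, 16, 99]), (190, [101, 17, 92]), (192, [96, 17, 83]), (194, [18, 86, 112]), (196, [18, 104, 140]), (198, [18, 105, 140]), (200, [18, 105, 140])]
(162, 192) [ 0.511  -0.0692  0.012 ] -0.16553290094310086 0.04664078168358182
(336, 192) [ 0.4779 -0.1507  0.012 ] -0.16573131720637574 -0.041266673955262366
(255, 320) [ 0.455  -0.0972  0.057 ] -0.206970707272671 -0.00020446509352412567
(255, 325) [ 0.4528 -0.0963  0.057 ] -0.20936143503244137 -0.00019979863985465974
(255, 330) [ 0.4506 -0.0953  0.057 ] -0.21177565242716417 -0.0001950863368438062
(255, 0) [ 0.5626 -0.1409  0.057 ] -0.09085972356030918 -0.00043110174163053875
```

```bash
python3 -m crank '{"translation":[[0,0,-1],[1,0,0],[1,0,0],[0,0,0]],"roll":[0,0,0,0],"fingers":[0.3,0.3,0.3,0.3]}' 80
python3 -m crank '{"translation":[[1,0,0],[1,0,0],[0,0,0],[0,0,0]],"roll":[0,0,0,0],"fingers":[0.3,0.3,0.3,0.3]}' 80
```

```text
clock: 10.6
position: [0.4759, -0.1054, 0.0285]
ee_rot: [-0.001, 0.981, -0.192, -0.004]
contact_force: [-9.8, 4.0, 6.3]
width: 0.049
gripper_force: 85.4
clock: 11.0
position: [0.4758, -0.1054, 0.0284]
ee_rot: [-0.001, 0.981, -0.192, -0.006]
contact_force: [-12.8, 4.8, 9.4]
width: 0.0487
gripper_force: 85.8
```

```bash
python3 -m crank '{"translation":[[0,0,-0.5],[1.5,0,0],[0,0,0],[0,0,0]],"roll":[0,0,0,0],"fingers":[0.3,0.3,0.3,0.3]}' 80
python3 -m crank '{"translation":[[1.5,0,0],[0,0,0],[0,0,0]],"roll":[0,0,0],"fingers":[0.3,0.3,0.3]}' 80
python3 -m crank '{"translation":[[1.5,0,0],[0,0,0],[0,0,0]],"roll":[0,0,0],"fingers":[0.3,0.3,0.3]}' 80
```

```text
clock: 11.4
position: [0.4758, -0.1054, 0.0285]
ee_rot: [-0.001, 0.981, -0.192, -0.008]
contact_force: [-13.6, 5.2, 9.8]
width: 0.0485
gripper_force: 85.7
clock: 11.7
position: [0.4758, -0.1054, 0.0285]
ee_rot: [-0.002, 0.981, -0.192, -0.009]
contact_force: [-17.3, 6.6, 11.5]
width: 0.0489
gripper_force: 86.1
clock: 12.0
position: [0.476, -0.1052, 0.0284]
ee_rot: [-0.002, 0.981, -0.191, -0.01]
contact_force: [-18.2, 8.2, 14.7]
width: 0.0491
gripper_force: 85.5
```

```bash
python3 -m crank '{"translation":[[-1.5,0,0],[0,0,0],[0,0,0],[0,0,0],[0,0,0],[0,0,0]],"roll":[0,0,0,0,0,0],"fingers":[0.3,0.7,0.9,1,1,1]}' 80
python3 -m crank '{"translation":[[0,0,-10],[0,0,-30],[0,0,-40],[0,0,-40],[0,0,-40],[0,0,-40],[0,0,0],[0,0,0]],"roll":[0,0,0,0,0,0,0,0],"fingers":[1,1,1,1,1,1,1,1]}' 80
python3 - <<'E'
from h import *
c=cam("wrist");w=get_image("wrist");t=get_image("top");cv2.imwrite("pics/w4.png",w);cv2.imwrite("pics/t4.png",t);cv2.imwrite("pics/s4.png",get_image("scene"))
np.savez("w4.npz",K=c[0],R=c[1],t=c[2])
cv2.imwrite("pics/v4.png",np.hstack([w[:,60:460],cv2.resize(t[120:216,290:390],(400,384),interpolation=cv2.INTER_CUBIC)]))
E
```

```text
clock: 12.6
position: [0.4853, -0.1095, 0.0296]
ee_rot: [0.0, 0.981, -0.192, 0.0]
contact_force: [0.1, -0.3, -0.1]
width: 0.0853
gripper_force: 0.0
clock: 13.4
position: [0.4851, -0.1093, 0.2311]
ee_rot: [0.0, 0.981, -0.192, 0.002]
contact_force: [-0.1, 0.5, 0.5]
width: 0.0858
gripper_force: 0.0
```

View pics/v4.png

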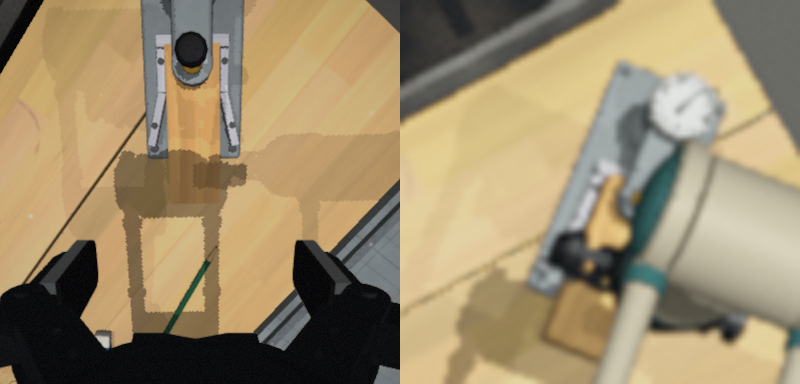

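Wrist view: the knob top is at full-image (250,49), the plate's mouth edge at row 157, and the block's free end at about row 205.

Run:
```python
from h import *
d=np.load("w4.npz");c=(d["K"],d["R"],d["t"]);w=cv2.imread("pics/w4.png")
g=cv2.cvtColor(w,cv2.COLOR_BGR2HSV)
print([(r,g[r,245:255].mean(0).round().astype(int).tolist()) for r in range(194,216,2)])
m=(g[...,2]<70).astype(np.uint8);m[:20]=0;m[75:]=0;m[:,:225]=0;m[:,275:]=0
n,l,st,ce=cv2.connectedComponentsWithStats(m);i=1+st[1:,4].argmax();print(st[i],ce[i])
o=np.array([.643,-.173]);a=np.radians(-22);x=np.array([np.cos(a),np.sin(a)])
pr=lambda q,z:(lambda P:print(q,P.round(4),(P[:2]-o)@x,(P[:2]-o)@[-x[1],x[0]]))(ray([q],z,c)[0])
pr((212,157),.012);pr((298,157),.012);pr((232,204),.057);pr((272,204),.057)
pr((250,49),.170);pr((250,49),.180)
```

```text
[(194, [16, 134, 132]), (196, [16, 136, 131]), (198, [16, 136, 131]), (200, [16, 137, 132]), (202, [16, 136, 132]), (204, [18, 110, 140]), (206, [17, 110, 142]), (208, [18, 112, 144]), (210, [18, 111, 144]), (212, [18, 111, 144]), (214, [18, 111, 145])]
[234  31  34  37 943] [250.48038176  49.32343584]
(212, 157) [ 0.5113 -0.0684  0.012 ] -0.16131699078481457 0.04760283101929979
(298, 157) [ 0.475  -0.1574  0.012 ] -0.16157169591137047 -0.04850543958950777
(232, 204) [ 0.464  -0.0758  0.057 ] -0.2024026022498924 0.02307613646452665
(272, 204) [ 0.4486 -0.1134  0.057 ] -0.2025145884070021 -0.017589567765101864
(250, 49) [ 0.5758 -0.1433  0.17  ] -0.07345302889693323 0.0023714044977954964
(250, 49) [ 0.5743 -0.1428  0.18  ] -0.07496824649667636 0.0022417430706426337
```

```bash
python3 -m crank '{"translation":[[-30,0,0],[-28,0,10],[0,0,40],[0,0,40],[0,0,40],[0,0,40],[0,0,26],[0,0,0]],"roll":[0,0,0,0,0,0,0,0],"fingers":[0,0,0,0,0,0,0,0]}' 40
python3 -m crank '{"translation":[[4,0,0],[4,0,0],[3,0,0],[2,0,0],[0,0,0],[0,0,0]],"roll":[0,0,0,0,0,0],"fingers":[0,0,0,0,0,0]}'
python3 -m crank '{"translation":[[1.5,0,0],[1.5,0,0],[0,0,0],[0,0,0]],"roll":[0,0,0,0],"fingers":[0,0,0,0]}'
```

```text
clock: 14.35
position: [0.4267, -0.0858, 0.0297]
ee_rot: [-0.001, 0.981, -0.192, -0.006]
contact_force: [-0.8, 0.5, -0.2]
width: -0.0002
gripper_force: 0.0
clock: 14.95
position: [0.4431, -0.0923, 0.034]
ee_rot: [0.0, 0.981, -0.192, 0.0]
contact_force: [-0.0, -1.0, -0.2]
width: 0.0001
gripper_force: 0.0
clock: 15.35
position: [0.4456, -0.0932, 0.0335]
ee_rot: [-0.0, 0.981, -0.192, -0.0]
contact_force: [-0.5, -0.3, 1.1]
width: 0.0002
gripper_force: 0.4
```

```bash
python3 -m crank '{"translation":[[1.5,0,0],[1.5,0,0],[0,0,0],[0,0,0]],"roll":[0,0,0,0],"fingers":[0,0,0,0]}'
python3 -m crank '{"translation":[[1,0,0],[1,0,0],[0,0,0],[0,0,0]],"roll":[0,0,0,0],"fingers":[0,0,0,0]}'
python3 -m crank '{"translation":[[1,0,0],[1,0,0],[0,0,0],[0,0,0]],"roll":[0,0,0,0],"fingers":[0,0,0,0]}'
```

```text
clock: 15.75
position: [0.4456, -0.0932, 0.0332]
ee_rot: [-0.001, 0.981, -0.192, -0.003]
contact_force: [-4.1, 3.3, 5.1]
width: 0.0001
gripper_force: 3.2
clock: 16.15
position: [0.4456, -0.0931, 0.033]
ee_rot: [-0.001, 0.981, -0.192, -0.005]
contact_force: [-9.3, 3.5, 7.3]
width: -0.0001
gripper_force: 4.8
clock: 16.55
position: [0.4455, -0.0931, 0.0328]
ee_rot: [-0.001, 0.981, -0.192, -0.007]
contact_force: [-11.5, 5.7, 9.6]
width: -0.0003
gripper_force: 6.3
```

```bash
python3 -m crank '{"translation":[[0,0,-2],[2,0,0],[2,0,0],[0,0,0],[0,0,0]],"roll":[0,0,0,0,0],"fingers":[0,0,0,0,0]}'
python3 -m crank '{"translation":[[0,0,-2],[2,0,0],[1,0,0],[0,0,0],[0,0,0]],"roll":[0,0,0,0,0],"fingers":[0,0,0,0,0]}'
```

```text
clock: 17.05
position: [0.4456, -0.0928, 0.033]
ee_rot: [-0.002, 0.981, -0.192, -0.011]
contact_force: [-14.0, 7.2, 2.2]
width: 0.0002
gripper_force: 7.6
clock: 17.55
position: [0.4458, -0.0928, 0.0343]
ee_rot: [-0.003, 0.981, -0.192, -0.014]
contact_force: [-16.3, 9.0, 1.4]
width: 0.0006
gripper_force: 9.3
```

Solid at 18 N, so the block is home. Backing off and going over the knob.

```bash
python3 -m crank '{"translation":[[-15,0,0],[-15,0,0],[0,0,-40],[0,0,-40],[0,0,-40],[0,0,-40],[0,0,-20],[0,0,0]],"roll":[0,0,0,0,0,0,0,0],"fingers":[0,0,0,0,0,0,0,0]}'
python3 -c "
from h import *
print(rel([.5745,-.144,.195],np.radians(68)))"
```

```text
clock: 18.35
position: [0.4336, -0.0883, 0.2209]
ee_rot: [0.001, 0.981, -0.192, 0.004]
contact_force: [-0.8, 0.5, -1.0]
width: 0.0003
gripper_force: 0.0
(array([151.2,  -1.4,  27.3]), np.float64(-0.002))
```

```bash
python3 -m crank '{"translation":[[30,0,0],[40,0,0],[40,0,0],[41,-1,0],[0,0,0],[0,0,0]],"roll":[0,0,0,0,0,0],"fingers":[0,0,0,0,0,0]}'
python3 - <<'E'
from h import *
print(rel([.5745,-.144,.195],np.radians(68)))
c=cam("wrist");w=get_image("wrist");cv2.imwrite("pics/w5.png",w);np.savez("w5.npz",K=c[0],R=c[1],t=c[2])
E
```

```text
clock: 18.95
position: [0.5709, -0.1433, 0.2151]
ee_rot: [-0.0, 0.981, -0.192, -0.002]
contact_force: [-0.4, 1.2, 0.3]
width: 0.0001
gripper_force: 0.0
(array([ 3.7, -0.7, 20.1]), np.float64(-0.002))
```

View pics/w5.png

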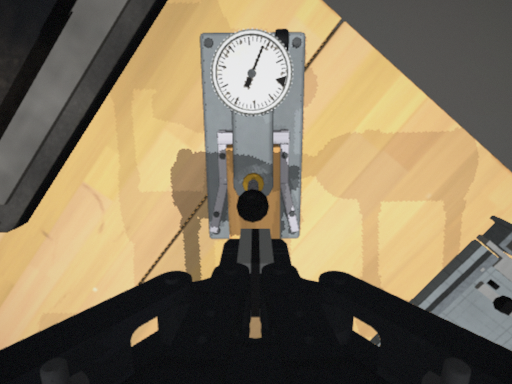

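Wrist view: dial centre (252,72), pointer tip (265,45) at the end away from its counterweight, zero triangle (281,80), knob (253,206). The fingertips are just behind the knob.

Run:
```python
from h import *
d=np.load("w5.npz");c=(d["K"],d["R"],d["t"])
print(-c[1].T@c[2])
for z in(.17,.176,.183):print(z,ray([(253,206)],z,c).round(4))
for z in(.134,.139,.144):
  P=ray([(252,72),(210,72),(294,72),(265,45),(281,80)],z,c);print(z,P[0].round(4),np.linalg.norm(P[1]-P[2]),[np.linalg.norm(P[k]-P[0]).round(4) for k in(3,4)])
p,R,s=tool();print(p)
```

```text
[ 0.63291295 -0.16849587  0.35784557]
0.17 [[ 0.577  -0.1446  0.17  ]]
0.176 [[ 0.5788 -0.1454  0.176 ]]
0.183 [[ 0.5808 -0.1463  0.183 ]]
0.134 [ 0.6507 -0.1739  0.134 ] 0.054307654912068196 [np.float64(0.0181), np.float64(0.0195)]
0.139 [ 0.6503 -0.1738  0.139 ] 0.05309459417890684 [np.float64(0.0177), np.float64(0.019)]
0.144 [ 0.6499 -0.1736  0.144 ] 0.05188153344574547 [np.float64(0.0173), np.float64(0.0186)]
[ 0.57014977 -0.14284415  0.21574251]
```

```bash
python3 -m crank '{"translation":[[7,-1,10],[0,0,10],[0,0,5],[0,0,0],[0,0,0]],"roll":[0,0,0,0,0],"fingers":[0,0,0,0,0]}'
python3 -m crank '{"translation":[[0,0,3],[0,0,3],[0,0,3],[0,0,3],[0,0,0]],"roll":[0,0,0,0,0],"fingers":[0,0,0,0,0]}'
python3 -m crank '{"translation":[[0,0,3],[0,0,3],[0,0,3],[0,0,3],[0,0,3],[0,0,0]],"roll":[0,0,0,0,0,0],"fingers":[0,0,0,0,0,0]}'
```

```text
clock: 19.5
position: [0.5778, -0.1448, 0.1926]
ee_rot: [0.0, 0.981, -0.192, -0.0]
contact_force: [-0.3, -0.3, 0.8]
width: -0.0002
gripper_force: 0.0
clock: 20.0
position: [0.5778, -0.1448, 0.18]
ee_rot: [-0.0, 0.981, -0.192, -0.001]
contact_force: [0.2, -0.3, -0.1]
width: -0.0
gripper_force: 0.0
clock: 20.6
position: [0.5781, -0.1449, 0.1653]
ee_rot: [0.0, 0.981, -0.192, -0.0]
contact_force: [0.5, -0.1, 0.1]
width: 0.0001
gripper_force: 0.0
```

Run:
```python
from h import *
print(manip.get_state()["contact_force"])
c=cam("wrist");w=get_image("wrist");cv2.imwrite("pics/w6.png",w);np.savez("w6.npz",K=c[0],R=c[1],t=c[2])
s=get_image("scene")
cv2.imwrite("pics/v6.png",np.hstack([w[0:288,120:400],cv2.resize(s[90:170,230:330],(360,288),interpolation=cv2.INTER_CUBIC)]))
```

```text
[ 0.50611918 -0.14400073  0.1024842 ]
```

View pics/v6.png

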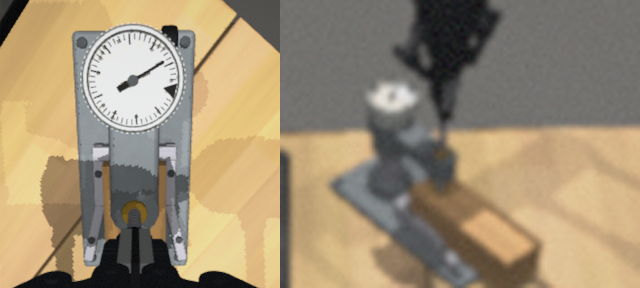

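The pointer has turned clockwise by about 35°, so the knob (touched at z≈0.170) is going down. I continue.

```bash
python3 -m crank '{"translation":[[0,0,3],[0,0,3],[0,0,3],[0,0,3],[0,0,3],[0,0,3],[0,0,3],[0,0,0]],"roll":[0,0,0,0,0,0,0,0],"fingers":[0,0,0,0,0,0,0,0]}'
python3 -m crank '{"translation":[[0,0,2],[0,0,2],[0,0,1],[0,0,0],[0,0,0]],"roll":[0,0,0,0,0],"fingers":[0,0,0,0,0]}'
```

```text
clock: 21.5
position: [0.5781, -0.1449, 0.144]
ee_rot: [-0.0, 0.981, -0.192, -0.0]
contact_force: [0.3, -0.1, -0.2]
width: -0.0002
gripper_force: 0.0
clock: 22.0
position: [0.578, -0.1449, 0.1394]
ee_rot: [0.0, 0.981, -0.192, -0.0]
contact_force: [1.5, 0.4, -0.5]
width: 0.0
gripper_force: 0.2
```

```bash
python3 -m crank '{"translation":[[0,0,1],[0,0,1],[0,0,1],[0,0,0],[0,0,0]],"roll":[0,0,0,0,0],"fingers":[0,0,0,0,0]}'
python3 -m crank '{"translation":[[0,0,1],[0,0,1],[0,0,1],[0,0,0],[0,0,0]],"roll":[0,0,0,0,0],"fingers":[0,0,0,0,0]}'
python3 -m crank '{"translation":[[0,0,1],[0,0,1],[0,0,1],[0,0,0],[0,0,0]],"roll":[0,0,0,0,0],"fingers":[0,0,0,0,0]}'
```

```text
clock: 22.5
position: [0.5781, -0.145, 0.1365]
ee_rot: [0.0, 0.981, -0.192, -0.0]
contact_force: [-0.1, 0.3, 1.4]
width: -0.0
gripper_force: 0.5
clock: 23.0
position: [0.5782, -0.145, 0.1347]
ee_rot: [0.0, 0.981, -0.192, 0.0]
contact_force: [-1.5, 1.2, 7.6]
width: 0.0
gripper_force: 3.6
clock: 23.5
position: [0.5784, -0.145, 0.1343]
ee_rot: [0.0, 0.981, -0.192, 0.001]
contact_force: [-5.0, 2.1, 19.8]
width: 0.0001
gripper_force: 9.9
```

Bottomed at z=0.1345 (expected ≈0.136). I retract straight up and look at the dial.

```bash
python3 -m crank '{"translation":[[0,0,-5],[0,0,-25],[0,0,-40],[0,0,-10],[0,0,0],[0,0,0]],"roll":[0,0,0,0,0,0],"fingers":[0,0,0,0,0,0]}'
cat > dial.py <<'E'
from h import *
import sys
def dial(zr=.134,c0=(.650,-.1738),save=None):
    c=cam("wrist");w=get_image("wrist")
    if save:cv2.imwrite(save,w)
    # rectify the scale plane (recessed below the rim): 10 px/mm, u=+stand-agnostic world x, v=world y
    n=np.array([[-1,-1],[1,-1],[1,1],[-1,1]])*.03;Q=np.c_[np.array(c0)+n,np.full(4,zr)]
    H=cv2.getPerspectiveTransform(proj(Q,c).astype(np.float32),((n+.03)*1e4).astype(np.float32))
    return cv2.warpPerspective(w,H,(600,600),flags=cv2.INTER_CUBIC),c
if __name__=="__main__":
    im,c=dial(save="pics/"+sys.argv[1]+"_w.png");cv2.imwrite("pics/"+sys.argv[1]+".png",im);print(proj([[.650,-.1738,.134]],c))
E
python3 dial.py d7; python3 -c "
from h import *
print(tool()[0],tool()[2]['qpos'])"
```

```text
clock: 24.1
position: [0.5774, -0.1447, 0.2093]
ee_rot: [-0.0, 0.981, -0.192, -0.001]
contact_force: [0.8, -0.2, -0.8]
width: 0.0002
gripper_force: 0.0
[[254.00958513  83.53728611]]
[ 0.57710283 -0.14458015  0.20875489] [-3.62340243e-01  3.20466184e-01  1.49647636e+00 -8.66349144e-05
  1.32786351e+00  1.59465380e+00]
```

View pics/d7.png

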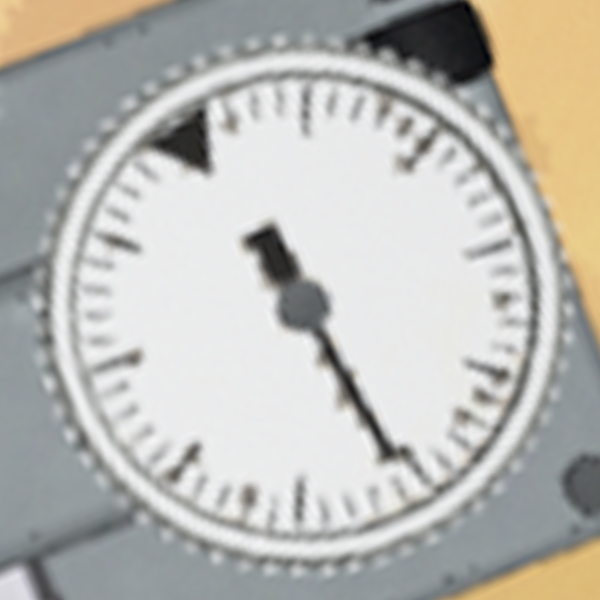

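The rectified dial (u = world x, v = world y) has its centre at (304,305). The pointer tip is at (395,455), i.e. yaw 58.8°. The triangle's point is at (208,170), i.e. yaw −125.4°. The bezel therefore needs about +184° (CCW). With q6 at 1.6, one roll of −3.2 rad can do that. First I check the clearance of the tall press and of the dark thing by the dial.

Run:
```python
from h import *
def tri(c1,p1,c2,p2):
    P=[c[0]@np.c_[c[1],c[2]] for c in(c1,c2)];X=cv2.triangulatePoints(P[0],P[1],np.float64(p1).reshape(2,1),np.float64(p2).reshape(2,1)).ravel();X=X[:3]/X[3]
    return X.round(3),np.linalg.norm(proj(X,c1)-p1).round(1)
T,S=cam("top"),cam("scene")
for n,a,b in(("ball far",(337,20),(168,42)),("ball near",(269,107),(207,97)),("head",(297,82),(188,92))):print(n,tri(T,a,S,b))
print("base corner",ray([(345,113),(267,158)],.03,T).round(3), ray([(343,68)],.1,T).round(3),ray([(343,68)],.25,T).round(3))
# dark blob beside dial, wrist pics
L=lambda n:(lambda d:(d["K"],d["R"],d["t"]))(np.load(n))
from itertools import product
for n,im,c in(("w5","w5.png",L("w5.npz")),("w6","w6.png",L("w6.npz")),("d7","d7_w.png",cam("wrist"))):
    w=cv2.imread("pics/"+im);m=(w.max(2)<60).astype(np.uint8);k,l,st,ce=cv2.connectedComponentsWithStats(m)
    r=[(st[i].tolist(),ce[i].round(1).tolist()) for i in range(1,k) if 60<st[i][4]<2000 and 150<ce[i][0]<350 and ce[i][1]<130];print(n,r)
    print([ray([q[1]],z,c)[0].round(3).tolist() for q in r for z in(.02,.07,.12)])
```

```text
ball far (array([ 0.939, -0.047,  0.415]), np.float64(0.5))
ball near (array([0.691, 0.129, 0.394]), np.float64(3.2))
head (array([0.795, 0.054, 0.328]), np.float64(1.1))
base corner [[ 0.781 -0.141  0.03 ]
 [ 0.617  0.126  0.03 ]] [[ 0.917 -0.12   0.1  ]] [[ 0.864 -0.093  0.25 ]]
w5 [([275, 29, 13, 21, 143], [282.7, 36.0])]
[[0.679, -0.216, 0.02], [0.672, -0.209, 0.07], [0.665, -0.202, 0.12]]
w6 [([282, 26, 16, 20, 190], [291.2, 32.8]), ([285, 85, 11, 11, 66], [291.0, 89.3])]
[[0.679, -0.218, 0.02], [0.672, -0.21, 0.07], [0.665, -0.201, 0.12], [0.638, -0.203, 0.02], [0.639, -0.197, 0.07], [0.639, -0.191, 0.12]]
d7 [([277, 38, 13, 20, 164], [284.4, 44.9])]
[[0.676, -0.215, 0.02], [0.671, -0.208, 0.07], [0.665, -0.201, 0.12]]
```

```bash
python3 -m crank '{"translation":[[20,0,0],[30,0,0],[29,0,0],[0,0,0],[0,0,0]],"roll":[0,0,0,0,0],"fingers":[1,1,1,1,1]}' 25
python3 -c "
from h import *
print(rel([.6506,-.1733,.117],np.radians(68)))"
```

```text
clock: 24.65
position: [0.6505, -0.1745, 0.208]
ee_rot: [-0.0, 0.981, -0.192, -0.002]
contact_force: [-0.3, 0.3, 0.6]
width: 0.0725
gripper_force: 0.0
(array([ 0.1, -1.2, 91. ]), np.float64(-0.002))
```

```bash
python3 -m crank '{"translation":[[0,-1,0],[0,0,0],[0,0,30],[0,0,30],[0,0,20],[0,0,10],[0,0,0],[0,0,0]],"roll":[0,0,0,0,0,0,0,0],"fingers":[1,1,1,1,1,1,1,1]}' 25
python3 -m crank '{"translation":[[0,0,0],[0,0,0],[0,0,0],[0,0,0],[0,0,0],[0,0,0]],"roll":[0,0,0,0,0,0],"fingers":[0.7,0.6,0.5,0.5,0.5,0.5]}' 25
```

```text
clock: 25.45
position: [0.6521, -0.1739, 0.1217]
ee_rot: [0.0, 0.981, -0.192, 0.001]
contact_force: [-0.3, 0.4, 0.8]
width: 0.0857
gripper_force: 0.0
clock: 26.05
position: [0.6524, -0.1739, 0.1222]
ee_rot: [0.0, 0.981, -0.192, 0.001]
contact_force: [-0.7, 0.6, 6.3]
width: 0.0525
gripper_force: 26.1
```

```bash
python3 -m crank '{"translation":[[0,0,0],[0,0,0],[0,0,0],[0,0,0],[0,0,0]],"roll":[-0.1,-0.1,-0.1,-0.1,0],"fingers":[0.5,0.5,0.5,0.5,0.5]}' 25
python3 -c "
from h import *
p,R,s=tool();print(s['moment'],s['qpos'][5],np.degrees(np.arctan2(R[1,0],R[0,0])))"
```

```text
clock: 26.55
position: [0.6525, -0.1729, 0.1222]
ee_rot: [-0.001, 1.0, 0.008, 0.001]
contact_force: [-0.9, 2.5, 5.2]
width: 0.0525
gripper_force: 26.2
[ 0.52115268  0.0261245  -0.0028406 ] 1.1916128975011147 0.8837911856708222
```

```bash
python3 -m crank '{"translation":[[0,0,0],[0,0,0],[0,0,0],[0,0,0],[0,0,0],[0,0,0],[0,0,0]],"roll":[-0.1,-0.1,-0.1,-0.1,-0.1,-0.1,-0.1],"fingers":[0.5,0.5,0.5,0.5,0.5,0.5,0.5]}' 25
python3 -m crank '{"translation":[[0,0,0],[0,0,0],[0,0,0],[0,0,0],[0,0,0],[0,0,0],[0,0,0],[0,0,0]],"roll":[-0.12,-0.12,-0.12,-0.12,-0.12,-0.12,-0.12,-0.12],"fingers":[0.5,0.5,0.5,0.5,0.5,0.5,0.5,0.5]}' 25
python3 -c "
from h import *
p,R,s=tool();print(s['moment'],s['qpos'][5],np.degrees(np.arctan2(R[1,0],R[0,0])))
cv2.imwrite('pics/w8.png',get_image('wrist'))"
```

```text
clock: 27.25
position: [0.6519, -0.1713, 0.1221]
ee_rot: [-0.002, 0.936, 0.351, 0.001]
contact_force: [-0.7, 5.7, 6.5]
width: 0.0527
gripper_force: 26.3
clock: 28.05
position: [0.6497, -0.1704, 0.1221]
ee_rot: [-0.003, 0.668, 0.744, 0.001]
contact_force: [-6.1, 7.4, 10.8]
width: 0.0525
gripper_force: 26.5
[ 1.12912573  0.95862908 -0.12782133] -0.4713564568105887 96.17137141407797
```

```bash
python3 -m crank '{"translation":[[2,-1.3,0],[0,0,0],[0,0,0],[0,0,0],[0,0,0],[0,0,0],[0,0,0],[0,0,0]],"roll":[0,-0.15,-0.15,-0.15,-0.15,-0.15,-0.15,0],"fingers":[0.5,0.5,0.5,0.5,0.5,0.5,0.5,0.5]}' 25
python3 - <<'E'
from h import *
p,R,s=tool();print(s['moment'],s['contact_force'],s['qpos'][5],np.degrees(np.arctan2(R[1,0],R[0,0])))
from dial import dial
im,c=dial(save="pics/w9.png");cv2.imwrite("pics/d9.png",im)
def ana(im,ctr=(304,305)):
    g=cv2.cvtColor(im,cv2.COLOR_BGR2GRAY)
    po=cv2.warpPolar(g,(300,1440),ctr,300,cv2.WARP_POLAR_LINEAR) # row=angle*4
    hub=po[:,60:120].min(1);
    return po
po=ana(im)
for r0,r1 in((100,150),(170,195)):
    v=po[:,r0:r1].mean(1);print(r0,[(i/4,int(v[i])) for i in np.argsort(v)[:14]])
po=ana(cv2.imread("pics/d7.png"))
for r0,r1 in((100,150),(170,195)):
    v=po[:,r0:r1].mean(1);print("d7",r0,[(i/4,int(v[i])) for i in np.argsort(v)[:14]])
E
```

```text
clock: 28.9
position: [0.6478, -0.1715, 0.1221]
ee_rot: [-0.002, 0.279, 0.96, -0.0]
contact_force: [-6.2, 1.5, 9.2]
width: 0.0526
gripper_force: 26.5
[0.23643319 1.05555085 0.05997571] [-6.2103813   1.5271069   9.20507624] -1.3673689325538705 147.63041716944298
100 [(np.float64(62.75), 0), (np.float64(62.5), 0), (np.float64(63.0), 1), (np.float64(62.25), 1), (np.float64(63.25), 2), (np.float64(62.0), 3), (np.float64(61.75), 6), (np.float64(63.5), 6), (np.float64(61.5), 9), (np.float64(63.75), 10), (np.float64(61.25), 13), (np.float64(64.0), 15), (np.float64(61.0), 19), (np.float64(64.25), 21)]
170 [(np.float64(48.75), 2), (np.float64(49.0), 3), (np.float64(46.75), 3), (np.float64(48.5), 3), (np.float64(46.5), 3), (np.float64(48.25), 3), (np.float64(47.0), 3), (np.float64(48.0), 4), (np.float64(49.25), 4), (np.float64(47.25), 4), (np.float64(46.25), 4), (np.float64(47.5), 4), (np.float64(47.75), 4), (np.float64(46.0), 6)]
d7 100 [(np.float64(60.5), 47), (np.float64(60.25), 47), (np.float64(60.75), 48), (np.float64(60.0), 49), (np.float64(61.0), 52), (np.float64(59.75), 54), (np.float64(61.25), 57), (np.float64(59.5), 62), (np.float64(61.5), 64), (np.float64(59.25), 71), (np.float64(61.75), 71), (np.float64(62.0), 80), (np.float64(59.0), 83), (np.float64(62.25), 90)]
d7 170 [(np.float64(234.0), 46), (np.float64(234.25), 47), (np.float64(234.5), 47), (np.float64(233.75), 47), (np.float64(234.75), 48), (np.float64(235.0), 48), (np.float64(235.25), 49), (np.float64(233.5), 49), (np.float64(235.5), 50), (np.float64(235.75), 51), (np.float64(233.25), 52), (np.float64(236.0), 52), (np.float64(233.0), 56), (np.float64(236.25), 56)]
```

```bash
cat > ana.py <<'E'
from dial import *
def ana(im):
    hsv=cv2.cvtColor(im,cv2.COLOR_BGR2HSV);g=hsv[...,2]
    # hub: mid-grey disc near the middle; black pointer excluded
    s=g[230:380,230:380];m=((s>55)&(s<150)).astype(np.uint8) if s.max()>0 else s
    m=cv2.morphologyEx(m,cv2.MORPH_OPEN,np.ones((25,25),np.uint8))
    k,l,st,ce=cv2.connectedComponentsWithStats(m)
    i=1+st[1:,4].argmax() if k>1 else 0;ctr=ce[i]+230;print("hub",ctr,st[i].tolist())
    po=255.-cv2.warpPolar(g,(300,3600),tuple(ctr),300,cv2.WARP_POLAR_LINEAR)
    def peak(r0,r1,win,near=None):
        v=po[:,r0:r1].mean(1);a=np.arange(3600)/10
        vs=cv2.blur(np.r_[v,v,v].reshape(-1,1),(1,win)).ravel()[3600:7200]
        if near is not None:vs[abs((a-near+180)%360-180)>25]=0
        p=a[vs.argmax()];d=(a-p+180)%360-180;k=abs(d)<win/10;w=np.clip(v-v[k].min()-.3*np.ptp(v[k]),0,None)*k
        return round(float(p+(d*w).sum()/w.sum()),2)
    p=peak(80,150,15);z=peak(182,206,80)
    print("pointer",p,"near tip",peak(130,165,15,p),"zero",z,"diff p-z",round((p-z+180)%360-180,2));return p,z
if __name__=="__main__":
    if len(sys.argv)>2:ana(cv2.imread(sys.argv[2]))
    else:
        im,c=dial(save="pics/"+sys.argv[1]+"_w.png");cv2.imwrite("pics/"+sys.argv[1]+".png",im);ana(im)
        p,R,s=tool();print(np.round(s['contact_force'],1),np.round(s['moment'],2),np.degrees(np.arctan2(R[1,0],R[0,0])))
E
python3 ana.py x pics/d7.png; python3 ana.py x pics/d9.png
python3 -m crank '{"translation":[[2,-0.6,0],[0,0,0],[0,0,0],[0,0,0],[0,0,0]],"roll":[0,-0.12,-0.12,0,0],"fingers":[0.5,0.5,0.5,0.5,0.5]}' 25
python3 ana.py d10
```

```text
hub [301.56442308 304.58653846] [50, 50, 45, 50, 2080]
pointer 59.55 near tip 59.49 zero 235.08 diff p-z -175.53
hub [262.45220428 331.91779427] [0, 29, 98, 121, 6873]
pointer 39.29 near tip 42.59 zero 33.55 diff p-z 5.74
clock: 29.45
position: [0.6475, -0.1721, 0.1221]
ee_rot: [-0.0, 0.163, 0.987, -0.001]
contact_force: [-2.6, -0.6, 7.0]
width: 0.0524
gripper_force: 26.3
hub [260.69954602 326.35204292] [0, 0, 98, 150, 7269]
pointer 39.7 near tip 43.09 zero 47.38 diff p-z -7.68
[-3.  -0.8  6.1] [-0.17  0.62  0.01] 161.24192561409083
```

```bash
python3 -m crank '{"translation":[[0,0,0],[0,0,0],[0,0,0],[0,0,0],[0,0,0]],"roll":[-0.02,0,0,0,0],"fingers":[0.5,0.5,1,1,1]}' 25
python3 -m crank '{"translation":[[0,0,-10],[0,0,-40],[0,0,-37],[-38,0,0],[-40,0,0],[0,0,0],[0,0,0]],"roll":[0,0,0,0,0,0,0],"fingers":[1,1,1,1,1,1,1]}' 25
python3 ana.py d11
```

```text
clock: 30.0
position: [0.6482, -0.1713, 0.1202]
ee_rot: [-0.0, 0.153, 0.988, 0.0]
contact_force: [0.1, 0.4, -0.3]
width: 0.0855
gripper_force: 0.0
clock: 30.7
position: [0.7227, -0.195, 0.2068]
ee_rot: [-0.001, 0.153, 0.988, 0.0]
contact_force: [-0.3, 0.1, 0.2]
width: 0.0852
gripper_force: 0.0
hub [303.08302122 304.83021223] [55, 53, 38, 44, 1602]
pointer 59.91 near tip 59.76 zero 59.68 diff p-z 0.23
[0.2 0.3 0.1] [ 0.06  0.03 -0.01] 162.36870659129545
```

Aligned to within a quarter degree. I cross-check this per radius, with another exposure, and check that the rod and block are still in place.

Run:
```python
from ana import *
im,c=dial(save="pics/d12_w.png");ana(im)
g=cv2.cvtColor(im,cv2.COLOR_BGR2GRAY)
for ctr in((303.1,304.8),):
    po=cv2.warpPolar(g,(300,3600),ctr,300,cv2.WARP_POLAR_LINEAR)
    for r in(80,110,140,160,175,185,195,205,215,225):
        v=po[:,r-2:r+3].mean(1)[400:800];i=np.where(v<110)[0];print(r,(400+i.min())/10 if len(i) else None,(400+i.max())/10 if len(i) else None,round((400+i.mean())/10,1) if len(i) else None,len(i))
t=get_image("top");d=cv2.absdiff(t,cv2.imread("pics/top.png")).max(2)>60
k,l,st,ce=cv2.connectedComponentsWithStats(d.astype(np.uint8));print([(st[i].tolist()) for i in range(1,k) if st[i][4]>25])
```

```text
hub [303.09466437 304.4572576 ] [53, 53, 42, 44, 1743]
pointer 59.78 near tip 59.81 zero 59.61 diff p-z 0.17
80 56.3 62.5 59.4 63
110 58.6 62.6 60.6 41
140 58.0 60.5 59.2 26
160 58.8 61.2 60.0 25
175 57.2 61.9 59.6 48
185 55.7 63.5 59.6 79
195 54.1 64.9 59.5 109
205 52.7 66.1 59.4 135
215 51.6 67.5 59.6 160
225 52.2 68.1 60.9 39
[[389, 58, 14, 27, 155], [396, 62, 38, 35, 852], [383, 64, 8, 22, 54], [428, 73, 14, 28, 156], [371, 93, 17, 33, 215], [354, 98, 24, 18, 176], [411, 108, 16, 33, 215], [381, 113, 22, 12, 131], [358, 125, 15, 30, 164], [228, 126, 164, 230, 6033], [381, 143, 35, 30, 453], [308, 232, 21, 16, 49], [359, 243, 26, 15, 136], [386, 250, 10, 23, 44], [277, 271, 235, 113, 7129], [439, 297, 6, 12, 33], [441, 304, 25, 18, 236], [482, 306, 30, 14, 191], [279, 309, 10, 7, 35], [286, 320, 35, 16, 277], [279, 330, 11, 27, 158], [328, 342, 10, 34, 98], [287, 366, 37, 18, 111], [424, 373, 26, 11, 151]]
```

```bash
python3 -c "
from rig import manip
print(manip.sign_off())"
```

```text
the job is handed in; nothing more can be done
None
```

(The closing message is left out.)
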